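# Draw the parts tray out from under the paint shelf and set the ship hull in its cradle

## Robot

A 7-joint arm with a two-finger parallel gripper is mounted at the origin on the work surface. World frame = base frame: x ahead of the robot, y to its left, z up, the work surface at z = 0. Lengths are in m, angles in rad, forces in N, time in s.
With the tool pointing down it reaches from about 0.4 to 0.9 m from the base axis. Payload 5.6 kg.
Tool frame: the origin (TCP) lies at the very end of the fingers, on their centre line; the grasp point (between the pads) lies 19 mm behind it (arm.tcp_to_grasp is the distance from the TCP to the grasp point, in m); x points along the fingers, y is the direction in which the jaws open and shut, and the axes are right-handed (so a half turn about x gives the same grasp; the last joint's range is limited). The gripper opens to 92 mm and grips with 3 to 60 N. Pads are 20 mm wide; open, the fingers measure 128 mm over their backs; the gripper's body (75 mm by 189 mm) begins 69 mm behind the grasp point.
Start: joints at [1.091, 0.468, -0.012, 1.603, 0.006, 1.071, -0.056], TCP at [0.275, -0.589, 0.215] pointing down, gripper open.
Joint ranges: [-2.53, 2.53], [-0.31, 2.02], [-1.57, 1.55], [0.28, 2.44], [-1.29, 4.43], [0.15, 1.84], [-2.92, 2.92]. Speed limits (rad/s): [2.57, 2.57, 3.14, 3.14, 3.14, 3.14, 3.14].

## Interface

Orientations are given as a unit quaternion [w, x, y, z].
In Python, from station import arm gives the robot as it stands.
- The arm moves only by the shell command python3 -m inch 'ROWS'. ROWS is a JSON object of lists of equal length, an entry for each row: "jaw": the closure, from -1 (fully open) to 1 (shut); "translation": the shift along the world's x, y, z normalised to -1 to 1, where 1 is 0.04 m, a list of three; "angular": the turn, a rotation vector about the world's x, y, z normalised to -1 to 1, where 1 is 0.15 rad, a list of three. A call has exactly 8 rows; each row shifts and turns the commanded pose from where the row before left it; what a row does not reach is not made up. A row lasts 1/10 s, in which the tool goes at most 50 mm and 8.59 degrees, less where a joint would pass 70% of its speed; a pose out of reach is approached as far as the arm can. A call with a number of a shift or a turn outside -1 to 1 is refused whole. A call with a gripper value outside its range is refused whole. The fingers move at their own pace and stop on an object; the grip force is fixed at half the most. Time passes only in rows, so rows that do not move let the fingers close, or fill a call up. It gives the time, the measured TCP pose, the force and the opening at its end, in the units of the state.
- arm.get_obs(): the state, without advancing time (a new reading comes with each control period).
- arm.get_image(name): name is "side" or "top" or "wrist"; returns a dict with "color" (400x640x3 uint8, red, green, blue), "z_map" (400x640 float32, m along the optical axis (not along the pixel's ray), 0 where there is no reading), "camera_matrix" (3x3 intrinsics, pixels), "world_to_cam" (4x4, takes a point from world to camera coordinates). Camera axes: x right, y down, z forward; pixel columns grow to the right and rows downward; lengths in m; the calibration is good to about 2 mm. The wrist camera is an equidistant fisheye: a pixel r from the principal point sees the ray r / f radians off the axis. A picture is of the moment at which its call begins.
- arm.finish_job(): hands the job in, once; it reports no verdict.
Trained networks look in a picture, given as the dict that the camera call returned (one of the last four; its "shot" number tells which), for a name from the list of things; names that differ only in an ending like _2 or _b are one class to them, and where a whole thing is asked for, a point or a joint stands for the part that bears it (a point fixed in the world has none). Each returns a list of dicts, best first, with "conf" (0 to 1); they miss things now and then, are a little off and sometimes report something else, mostly with a low value. They report only what shows in the picture. A call takes as long as a camera call.
- arm.spot_in(picture, target): "at" ([x, y, z] in m, in world coordinates, good to about 4 mm: the middle of the surface that is visible of it).
- arm.cut_out(picture, target): "mask" (400x640 bool, what is visible of it).
- arm.landmark_of(picture, target): "at" ([x, y, z] in m, in world coordinates, good to about 4 mm: a listed point, or the origin of a listed thing).
The state is a dict: "time_s": time; "joint_pos": joint angles; "joint_velocities": joint speeds; "joint_torque": joint torques, N m; "eef_pos": TCP position; "ee_rot": TCP orientation; "force": force on the tool from outside, world axes, zero at the start; "torque": the same for the moment, N m; "opening": finger opening in m.
Only numpy, scipy, OpenCV 4.12 (cv2) and the standard library are available. Lean on these libraries where they do the work, as an engineer would, in place of code of your own. Each camera call takes 0.05 s, during which the arm holds its last target.

## Task

The half-built ship hull lies in the blue parts tray, which is pushed back under the paint shelf: reach in under the shelf without bumping it, hook the tray's far wall and draw the tray towards you until it is wholly out from under the shelf, with the hull still in it. Then lift out the hull and set it down gently in the wooden cradle, keel down in both saddles and about centred along it, bow either way. Leave the sprue frame in the tray, the tray out on the bench and everything else where it stands.

Things in the scene. Friction and masses are not known exactly. Their poses are not given: they have to be found in the camera images.
- shelf: Narrow plywood paint shelf on two end panels, fixed: board 110 deep (x), 700 long (y), underside 280 above the bench, paint bottles on top to 355. Origin on the bench straight below the middle of the board's front edge; x points to the back, away from the robot. Open below the board at front and back.
- shelf_edge (a point): Middle of the lower front edge of the shelf board, 280 above the bench, axes as the shelf's.
- tray: Loose blue plastic tray, 180 deep (x), 200 wide (y), 0.4 kg; slides at a few N. Origin mid underside; x points away from the robot. Far wall 55 high, full width, lip at its top turned out 8 to the back, 4 thick; floor 4 thick; side walls 55 high at the back, sloping to a front edge 12 high. Far wall stands under the shelf board, at least 60 free behind it.
- tray_lip (a point): Middle of the outermost edge of the tray's far lip, at its top: 90 along x from the tray's origin, 55 up.
- tray_corner_left (a point): Left (+y) end of the outermost edge of the far lip (90, 100, 55 from the tray's origin).
- tray_corner_right (a point): Right (-y) end of the outermost edge of the far lip (90, -100, 55 from the tray's origin).
- hull_mid (a point): Centre (half-way up) of the loose half-built ship hull lying keel down in the tray, about across it: green, dark red bottom, open on top, 160 long, 44 wide, 38 high, about 0.25 kg. x runs along it to the bow, z up. Sides parallel and upright from 75 behind this point to 50 ahead of it; flat bottom 19 below it.
- sprue: Flat moulded frame of model parts lying in the back of the tray, 41 x 154, 4.5 thick; origin at the middle of its underside.
- cradle: Plywood building cradle, fixed: base 140 (x) x 90 (y) x 10, with two saddles, each 12 thick, 40 either side of the middle along x. Each is a U, 49 wide inside, floor 34 above the bench, sides upright to 52, then flaring outwards to 65 high. The hull lies along x. Origin mid underside.
- cradle_seat (a point): Middle of the cradle at the height of the saddle floors, 34 above the bench, axes as the cradle's.
- kit_box: Bystander: closed cardboard kit box 150 x 110 x 50; origin at the middle of its underside.
- cement: Bystander: glass bottle of cement with a green cap, 44 across, 75 high, standing; origin at the middle of its underside.
- thinner: Bystander: amber jar with a white cap, 48 across, 85 high, standing; origin at the middle of its underside.
- tape: Bystander: roll of yellow tape lying flat, 84 across, 24 high; origin at the middle of its underside.
- deckhouse: Bystander: small white ship's deckhouse 60 x 32 x 40; origin at the middle of its underside.
- brush_pot: Bystander: white pot of brushes, 68 across, 95 high (brushes to 200); origin at the middle of its underside.
- sanding_block: Bystander: cork sanding block 90 x 40 x 26; origin at the middle of its underside.
- hull: The same ship hull; origin at the middle of its flat bottom, 19 below hull_mid.

How it is judged:
By the outcome, as a careful person would: the job done as asked, in the order asked, and still so for the second after the job is handed in, with the robot touching nothing.
It also fails if it takes over 58 s, if anything falls off the work surface, if the arm or the gripper's body presses on something with over 40 N, if the wrist force passes 120 N, or if a joint passes its speed limit or range.

## Working session

There is one attempt and no reset: what is moved stays moved. The work goes in short steps, Python scripts to look and compute and a shell command to move; the robot and the scene stay as the last step left them, time stands still between calls to the robot, and variables do not carry over. Pictures are saved under pics/ and viewed, and the job is handed in when it is done.

```bash
ls; mkdir -p pics; cat > h.py <<'E'
from station import arm
import numpy as np, cv2
def save(p,n): cv2.imwrite('pics/'+n+'.png', p['color'][:,:,::-1])
E
python3 - <<'E'
from h import *
o=arm.get_obs(); print({k:np.round(v,3) for k,v in o.items()})
t=arm.get_image('top'); s=arm.get_image('side'); save(t,'top1'); save(s,'side1')
for n,p in(('top',t),('side',s)):
  for x in ['shelf_edge','tray','tray_lip','tray_corner_left','tray_corner_right','hull_mid','hull','sprue','cradle','cradle_seat','kit_box','cement','thinner','tape','deckhouse','brush_pot','sanding_block']:
    r=arm.landmark_of(p,x); print(n,x,[(np.round(q['at'],3),round(q['conf'],2)) for q in r[:2]])
E
```

```text
pics
{'time_s': np.float64(0.0), 'joint_pos': array([ 1.091,  0.468, -0.012,  1.604,  0.006,  1.071, -0.056]), 'joint_velocities': array([ 0.003, -0.   , -0.   ,  0.   , -0.001, -0.001, -0.001]), 'joint_torque': array([ 0.0000e+00, -5.2057e+01, -1.3000e-02, -2.4375e+01, -5.7000e-02,
        1.7000e-02,  0.0000e+00]), 'eef_pos': array([ 0.275, -0.588,  0.214]), 'ee_rot': array([-0.153, -0.69 , -0.154,  0.69 ]), 'force': array([ 0.321, -0.111,  0.642]), 'torque': array([0.069, 0.035, 0.011]), 'opening': np.float64(0.092)}
top shelf_edge [(array([0.61 , 0.001, 0.279]), 0.61)]
top tray [(array([ 0.653, -0.001,  0.059]), 0.69), (array([ 0.563, -0.014, -0.001]), 0.6)]
top tray_lip [(array([ 0.655, -0.003,  0.057]), 0.92)]
top tray_corner_left [(array([0.64 , 0.096, 0.053]), 0.98)]
top tray_corner_right [(array([ 0.663, -0.103,  0.054]), 0.98)]
top hull_mid [(array([ 0.543, -0.014,  0.024]), 0.85)]
top hull [(array([ 0.543, -0.015,  0.006]), 0.67), (array([ 0.62 , -0.009,  0.008]), 0.63)]
top sprue [(array([ 0.623, -0.013,  0.007]), 0.63), (array([0.419, 0.304, 0.032]), 0.43)]
top cradle [(
[... 881 characters left out ...]
5, -0.   ]), 0.63)]
side hull [(array([ 0.542, -0.014,  0.004]), 0.58)]
side sprue [(array([ 0.621, -0.008,  0.006]), 0.87)]
side cradle [(array([ 0.424,  0.309, -0.002]), 0.7), (array([ 0.623, -0.009,  0.004]), 0.67)]
side cradle_seat [(array([0.417, 0.308, 0.033]), 0.65)]
side kit_box [(array([ 0.561, -0.017, -0.002]), 0.73), (array([ 0.45 , -0.32 ,  0.002]), 0.71)]
side cement [(array([ 0.635, -0.201, -0.002]), 0.71)]
side thinner [(array([ 0.587,  0.21 , -0.004]), 0.66)]
side tape [(array([ 0.686, -0.263, -0.001]), 0.8), (array([0.643, 0.099, 0.058]), 0.6)]
side deckhouse [(array([0.657, 0.285, 0.001]), 0.46)]
side brush_pot [(array([ 0.582,  0.495, -0.   ]), 0.75)]
side sanding_block []
```

View pics/top1.png

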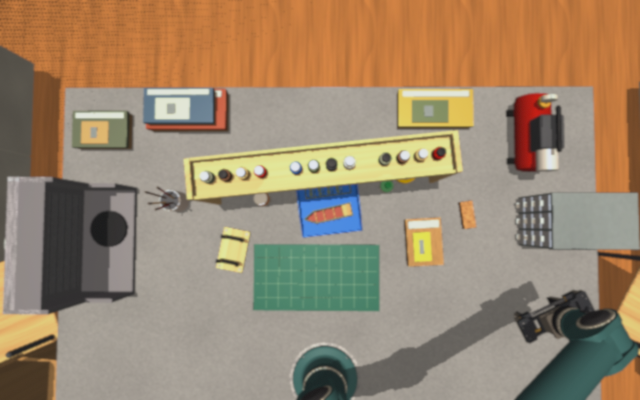

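View pics/side1.png

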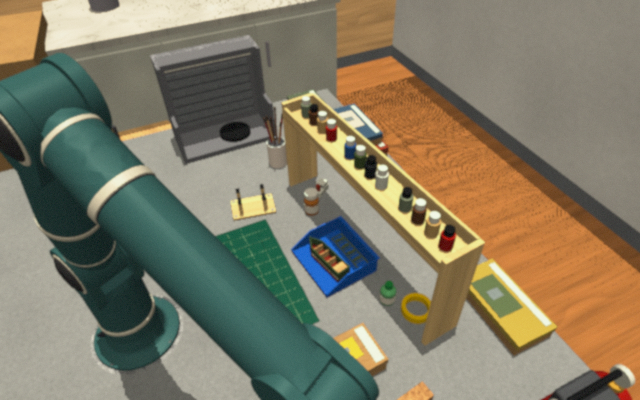

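Top view: the shelf runs slightly yawed, with the right end further back, at rows 135–200. The blue tray is at about (330,212) with its back edge under the board, the cradle is at (233,250), and the robot mount is at the bottom. Next I'll measure the yaws.

```bash
cat >> h.py <<'E'
def pts(p,mask=None):
    z=p['z_map']; K=p['camera_matrix']; v,u=np.nonzero((z>0)&(mask if mask is not None else True))
    d=z[v,u]; c=np.stack([(u-K[0,2])/K[0,0]*d,(v-K[1,2])/K[1,1]*d,d,np.ones_like(d)])
    return (np.linalg.inv(p['world_to_cam'])@c)[:3].T,u,v
def rect(P): 
    r=cv2.minAreaRect((P[:,:2]*1000).astype(np.float32)); return r, np.round(cv2.boxPoints(r)/1000,3)
E
python3 - <<'E'
from h import *
t=arm.get_image('top'); s=arm.get_image('side'); w=arm.get_image('wrist'); save(w,'wrist1')
for n,p in(('t',t),('s',s)):
  for x in ['shelf','tray','hull','sprue','cradle']:
    m=arm.cut_out(p,x)
    if not m: print(n,x,'none');continue
    P,u,v=pts(p,m[0]['mask'])
    print(n,x,round(m[0]['conf'],2),len(P),np.round(P.min(0),3),np.round(P.max(0),3),rect(P))
E
```

```text
t shelf none
t tray 0.58 2131 [ 0.467 -0.124 -0.007] [0.642 0.09  0.312] (((554.3386840820312, -16.60913848876953), (160.0450439453125, 203.76168823242188), 5.874678611755371), array([[ 0.464,  0.077],
       [ 0.485, -0.126],
       [ 0.644, -0.11 ],
       [ 0.624,  0.093]], dtype=float32))
t hull 0.66 644 [ 0.51  -0.095 -0.002] [0.576 0.063 0.05 ] (((541.94580078125, -16.392501831054688), (49.96958541870117, 158.64300537109375), 12.017491340637207), array([[ 0.501,  0.056],
       [ 0.534, -0.099],
       [ 0.583, -0.089],
       [ 0.55 ,  0.066]], dtype=float32))
t sprue 0.47 203 [ 0.597 -0.051 -0.002] [0.631 0.067 0.287] (((615.0732421875, 7.848804473876953), (30.476160049438477, 117.32115936279297), 4.063849449157715), array([[ 0.596,  0.065],
       [ 0.604, -0.052],
       [ 0.634, -0.05 ],
       [ 0.626,  0.067]], dtype=float32))
t cradle 0.93 1091 [ 0.35   0.252 -0.003] [0.496 0.36  0.072] (((424.3035888671875, 306.4883117675781), (93.71439361572266, 138.443603515625), 79.70594787597656), array([[0.348, 0.273],
       [0.484, 0.248],
       [0.501, 0.34 ],
       [0.365, 0
[... 459 characters left out ...]
84362793), array([[ 0.456,  0.123],
       [ 0.484, -0.128],
       [ 0.696, -0.104],
       [ 0.668,  0.146]], dtype=float32))
s hull 0.91 846 [ 0.508 -0.095  0.004] [0.579 0.062 0.047] (((540.9445190429688, -15.207870483398438), (48.568084716796875, 157.5732421875), 12.634756088256836), array([[ 0.5  ,  0.056],
       [ 0.534, -0.097],
       [ 0.582, -0.087],
       [ 0.547,  0.067]], dtype=float32))
s sprue 0.59 403 [ 0.591 -0.072 -0.004] [0.646 0.074 0.014] (((621.1740112304688, 0.9993972778320312), (45.933265686035156, 142.80152893066406), 7.1200270652771), array([[ 0.59 ,  0.069],
       [ 0.607, -0.073],
       [ 0.653, -0.067],
       [ 0.635,  0.075]], dtype=float32))
s cradle none
```

View pics/wrist1.png

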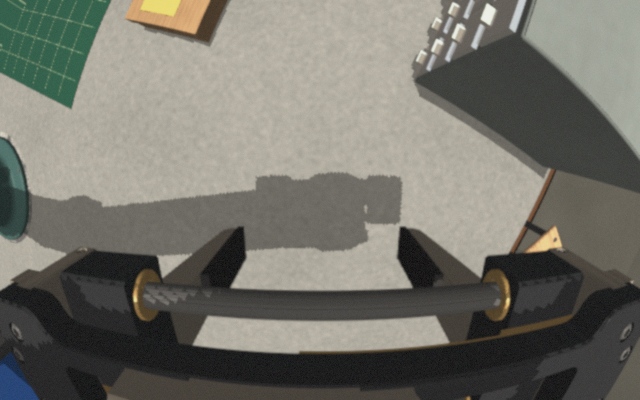

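```bash
cat >> h.py <<'E'
from scipy.spatial.transform import Rotation as Ro
def cur():
    o=arm.get_obs(); q=o['ee_rot']; return Ro.from_quat([q[1],q[2],q[3],q[0]]),np.array(o['eef_pos']),o
def tgt(th,psi,sgn=1):
    x=np.array([np.cos(th)*np.cos(psi),np.cos(th)*np.sin(psi),-np.sin(th)]); y=sgn*np.array([-np.sin(psi),np.cos(psi),0])
    return Ro.from_matrix(np.stack([x,y,np.cross(x,y)],1))
def delta(Rt):
    return (Rt*cur()[0].inv()).as_rotvec()/0.15
E
python3 - <<'E'
from h import *
R,p,o=cur(); print(np.round(R.as_matrix(),2),p)
w=arm.get_image('wrist'); C=np.linalg.inv(w['world_to_cam']); print('cam pos in tool',np.round(R.inv().apply(C[:3,3]-p),3),'fwd',np.round(R.inv().apply(C[:3,2]),2))
for s in(1,-1): print(s,delta(tgt(np.radians(90),0.108,s)),delta(tgt(np.radians(42),0.108,s)))
E
```

```text
[[-0.    0.42 -0.91]
 [-0.   -0.91 -0.42]
 [-1.    0.    0.  ]] [ 0.27494151 -0.58900638  0.21458386]
cam pos in tool [-0.17   0.001 -0.066] fwd [ 0.97 -0.    0.24]
1 [ 9.23883306e-05 -5.50513534e-05  1.87521453e+01] [-7.50506948 -2.09645035 17.26621447]
-1 [-3.87899309e-05 -6.50980718e-05 -2.19180575e+00] [ 1.50897079 -5.40233876 -2.06166271]
```

```bash
python3 -m inch '{"jaw":[-1,-1,-1,-1,-1,-1,-1,-1],"translation":[[0.32,0.89,0],[0.32,0.89,0],[0.32,0.89,0],[0.32,0.89,0],[0.32,0.89,0],[0.32,0.89,0],[0.32,0.89,0],[0.32,0.89,0]],"angular":[[0,0,1],[0,0,1],[0,0,1],[0,0,1],[0,0,1],[0,0,1],[0,0,1],[0,0,1]]}'; python3 -c "
from h import *
print(cur()[1],cur()[2]['joint_pos'],delta(tgt(np.pi/2,0.108,1)))"
```

```text
time_s: 3.3
eef_pos: [0.3777, -0.3028, 0.2149]
ee_rot: [0.518, 0.482, 0.517, -0.482]
force: [2.6, 0.4, 0.2]
opening: 0.0922
[ 0.37771693 -0.30283595  0.21489534] [ 0.9331694   0.21512434 -0.36887145  1.97884238  0.09426651  0.96300954
  0.59008649] [8.70733034e-04 6.10659584e-03 1.07126920e+01]
```

```bash
python3 -m inch '{"jaw":[-1,-1,-1,-1,-1,-1,-1,-1],"translation":[[0.28,0.89,0],[0.28,0.89,0],[0.28,0.89,0],[0.28,0.89,0],[0.28,0.89,0],[0.28,0.89,0],[0.28,0.89,0],[0.28,0.89,0]],"angular":[[0,0,1],[0,0,1],[0,0,1],[0,0,1],[0,0,1],[0,0,1],[0,0,1],[0,0,1]]}'; python3 -c "
from h import *
print(cur()[1],cur()[2]['joint_pos'],delta(tgt(np.pi/2,0.108,1)),delta(tgt(np.radians(43),0.108,1)))"
```

```text
time_s: 4.1
eef_pos: [0.4673, -0.0181, 0.215]
ee_rot: [0.7, 0.105, 0.699, -0.106]
force: [0.8, -0.1, -0.2]
opening: 0.0922
[ 0.46729529 -0.01810922  0.21495393] [ 0.61661502  0.24129155 -0.73244791  1.99678974  0.19546334  0.97198535
  1.0594425 ] [2.50317492e-03 6.53214184e-03 2.71403370e+00] [-0.52281174 -5.47326292  2.56043594]
```

```bash
python3 -m inch '{"jaw":[-1,-1,-1,-1,-1,-1,-1,-1],"translation":[[0.16,0,-0.25],[0.16,0,-0.25],[0.16,0,-0.25],[0.16,0,-0.25],[0.16,0,-0.25],[0.16,0,-0.25],[0.16,0,-0.25],[0.16,0,-0.25]],"angular":[[-0.065,-0.684,0.32],[-0.065,-0.684,0.32],[-0.065,-0.684,0.32],[-0.065,-0.684,0.32],[-0.065,-0.684,0.32],[-0.065,-0.684,0.32],[-0.065,-0.684,0.32],[-0.065,-0.684,0.32]]}'; python3 - <<'E'
from h import *
print(cur()[1],cur()[2]['joint_pos'],delta(tgt(np.radians(43),0.108,1)))
s=arm.get_image('side'); save(s,'side2'); w=arm.get_image('wrist'); save(w,'wrist2')
for x in ['tray_lip','tray_corner_left','tray_corner_right','shelf_edge','hull_mid']:
  for n,p in(('s',s),('w',w)):
    print(n,x,[(np.round(q['at'],3),round(q['conf'],2)) for q in arm.landmark_of(p,x)[:2]])
E
```

```text
time_s: 4.9
eef_pos: [0.4903, -0.0351, 0.1449]
ee_rot: [0.865, 0.006, 0.501, -0.018]
force: [0.1, -0.2, -0.5]
opening: 0.0921
[ 0.49034192 -0.03511623  0.14494676] [ 0.73359297  0.20611231 -0.79480998  2.39046715  1.16258581  0.19320391
  0.41706123] [ 0.12239365 -1.9876161   0.96530023]
s tray_lip [(array([ 0.652, -0.004,  0.053]), 0.83), (array([ 0.587,  0.496, -0.001]), 0.5)]
w tray_lip [(array([0.655, 0.001, 0.06 ]), 0.92)]
s tray_corner_left [(array([0.643, 0.097, 0.061]), 0.77), (array([ 0.648, -0.004,  0.053]), 0.17)]
w tray_corner_left [(array([ 0.632, -0.201,  0.004]), 0.49)]
s tray_corner_right [(array([ 0.667, -0.105,  0.055]), 0.77)]
w tray_corner_right [(array([ 0.666, -0.099,  0.054]), 0.69), (array([0.422, 0.309, 0.001]), 0.51)]
s shelf_edge [(array([0.609, 0.002, 0.283]), 0.78), (array([ 0.539, -0.013,  0.025]), 0.36)]
w shelf_edge [(array([ 0.54 , -0.47 ,  0.001]), 0.5)]
s hull_mid [(array([ 0.541, -0.015,  0.025]), 0.82), (array([ 0.423,  0.31 , -0.002]), 0.7)]
w hull_mid [(array([ 0.543, -0.015,  0.026]), 0.95)]
```

View pics/side2.png

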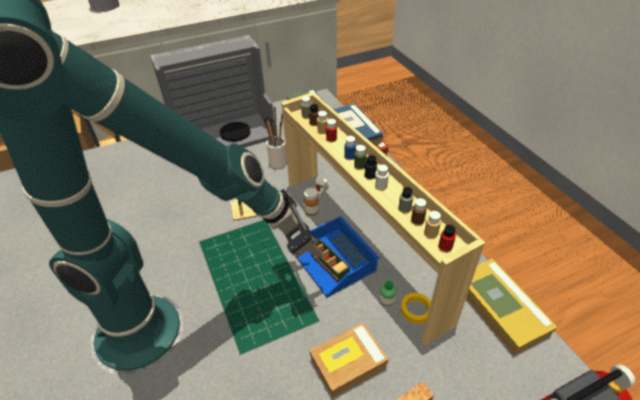

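View pics/wrist2.png

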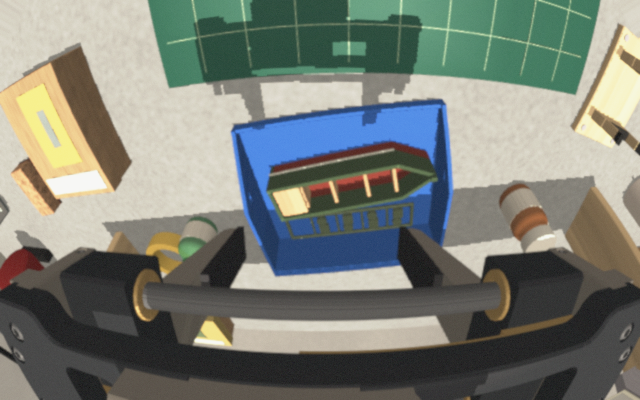

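Side view: the gripper is at about (295,230), in front of the shelf and above the tray front. Wrist view: the hull is at (350,180) with its bow to image right (+y), the sprue is behind it, and the shelf isn't in view. The tilt stalled at a joint limit, so I'll move forward and tilt more.

```bash
python3 -m inch '{"jaw":[-1,-1,-1,-1,-1,-1,-1,-1],"translation":[[0.25,0.07,-0.04],[0.25,0.07,-0.04],[0.25,0.07,-0.04],[0.25,0.07,-0.04],[0.25,0.07,-0.04],[0.25,0.07,-0.04],[0.25,0.07,-0.04],[0.25,0.07,-0.04]],"angular":[[0.015,-0.25,0.12],[0.015,-0.25,0.12],[0.015,-0.25,0.12],[0.015,-0.25,0.12],[0.015,-0.25,0.12],[0.015,-0.25,0.12],[0.015,-0.25,0.12],[0.015,-0.25,0.12]]}'; python3 -c "
from h import *
print(cur()[1],cur()[2]['joint_pos'],delta(tgt(np.radians(43),0.108,1)),delta(tgt(np.radians(50),0.108,1)))"
```

```text
time_s: 6.3
eef_pos: [0.559, -0.0191, 0.1335]
ee_rot: [0.922, -0.017, 0.386, 0.036]
force: [-0.1, -0.5, -1.0]
opening: 0.0918
[ 0.55903799 -0.01906758  0.13353103] [ 0.93590267  0.53851757 -1.04933401  2.41172918  2.4492192   0.48414106
 -0.57710677] [ 0.05125327 -0.27836485  0.18615036] [-0.02526937  0.53254479  0.18455942]
```

```bash
python3 -m inch '{"jaw":[-1,-1,-1,-1,-1,-1,-1,-1],"translation":[[0.3,0.06,-0.2],[0.3,0.06,-0.2],[0.3,0.06,-0.2],[0.3,0.06,-0.2],[0.3,0.06,-0.1],[0.3,0.06,0],[0.3,0.06,0],[0.3,0.06,0]],"angular":[[0.01,-0.03,0.02],[0.01,-0.03,0.02],[0.01,-0.03,0.02],[0.01,-0.03,0.02],[0.01,-0.03,0.02],[0.01,-0.03,0.02],[0.01,-0.03,0.02],[0.01,-0.03,0.02]]}'; python3 - <<'E'
from h import *
print(cur()[1],cur()[2]['joint_pos'],delta(tgt(np.radians(43),0.108,1)))
s=arm.get_image('side'); save(s,'side3')
E
```

```text
time_s: 7.1
eef_pos: [0.6557, 0.0004, 0.0979]
ee_rot: [0.928, -0.017, 0.369, 0.049]
force: [-0.1, -0.3, 0.2]
opening: 0.092
[6.55652114e-01 3.74754462e-04 9.79161642e-02] [ 0.76185195  0.74342173 -0.94002434  2.23435812  2.48418714  0.56289437
 -0.5095066 ] [-0.02355897 -0.04405439  0.02419509]
```

View pics/side3.png

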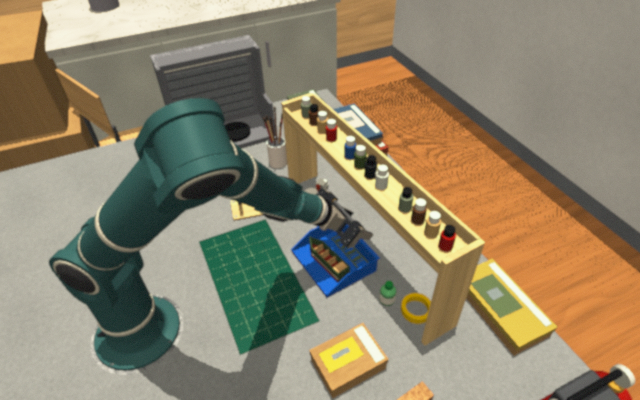

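The tool is under the board front with its tips above the lip at about (350,225), and it's clear of the shelf. Next: go behind the lip and lower.

```bash
python3 -m inch '{"jaw":[-1,-1,-1,-1,-1,-1,-1,-1],"translation":[[0.27,0.03,0],[0.27,0.03,0],[0.27,0.03,0],[0.27,0.03,0],[0,0,-0.4],[0,0,-0.4],[0,0,-0.4],[0,0,-0.3]],"angular":[[0,0,0],[0,0,0],[0,0,0],[0,0,0],[0,0,0],[0,0,0],[0,0,0],[0,0,0]]}'; python3 - <<'E'
from h import *
print(cur()[1],cur()[2]['joint_pos'],delta(tgt(np.radians(43),0.108,1)))
s=arm.get_image('side'); save(s,'side4')
w=arm.get_image('wrist'); save(w,'wrist4')
for x in ['tray_lip','tray_corner_left','tray_corner_right']:
  for n,p in(('s',s),('w',w)):
    print(n,x,[(np.round(q['at'],3),round(q['conf'],2)) for q in arm.landmark_of(p,x)[:2]])
E
```

```text
time_s: 7.95
eef_pos: [0.698, 0.0049, 0.0362]
ee_rot: [0.928, -0.017, 0.37, 0.049]
force: [0.2, -0.3, -0.0]
opening: 0.0918
[0.69800045 0.00492155 0.03622227] [ 0.68555024  0.91811865 -0.87606523  2.13700117  2.56000922  0.63525326
 -0.49275538] [-0.02456607 -0.05623022  0.02776976]
s tray_lip [(array([ 0.65 , -0.001,  0.053]), 0.98), (array([ 0.687, -0.264, -0.005]), 0.61)]
w tray_lip [(array([0.657, 0.002, 0.055]), 0.6)]
s tray_corner_left []
w tray_corner_left [(array([0.645, 0.1  , 0.056]), 0.98)]
s tray_corner_right [(array([ 0.665, -0.106,  0.054]), 0.58)]
w tray_corner_right [(array([ 0.662, -0.1  ,  0.058]), 0.81)]
```

View pics/side4.png

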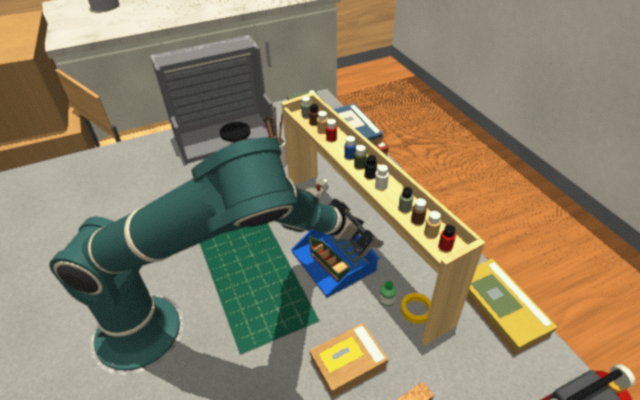

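View pics/wrist4.png

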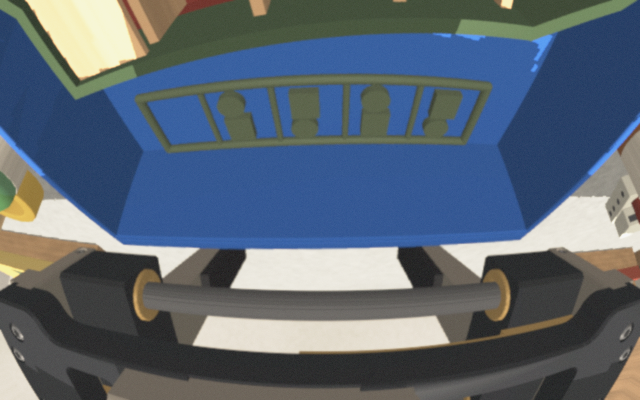

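Wrist view: the lip edge is at row 240, with both finger tips (210,270) and (420,270) behind it, clear. The hull and sprue lie undisturbed. Now pull slowly.

```bash
python3 -m inch '{"jaw":[-1,-1,-1,-1,-1,-1,-1,-1],"translation":[[-0.1,-0.011,0],[-0.12,-0.013,0],[-0.14,-0.015,0],[-0.17,-0.018,0],[-0.2,-0.022,0],[-0.22,-0.024,0],[-0.24,-0.026,0],[-0.24,-0.026,0]],"angular":[[0,0,0],[0,0,0],[0,0,0],[0,0,0],[0,0,0],[0,0,0],[0,0,0],[0,0,0]]}'; python3 - <<'E'
from h import *
print(cur()[1],cur()[2]['joint_pos'],delta(tgt(np.radians(43),0.108,1)))
w=arm.get_image('wrist'); save(w,'wrist5')
for x in ['tray_lip','tray_corner_left','tray_corner_right','hull_mid']:
  for n,p in((('w',w)),):
    print(n,x,[(np.round(q['at'],3),round(q['conf'],2)) for q in arm.landmark_of(p,x)[:2]])
E
```

```text
time_s: 9.15
eef_pos: [0.6412, -0.0013, 0.0387]
ee_rot: [0.928, -0.017, 0.368, 0.049]
force: [4.7, -0.2, 2.8]
opening: 0.0917
[ 0.641184   -0.00133284  0.03865417] [ 0.75861547  0.90513229 -0.91622578  2.26436134  2.62507412  0.70693025
 -0.54241122] [-0.02182293 -0.02976424  0.02733203]
w tray_lip [(array([ 0.611, -0.005,  0.057]), 0.66), (array([ 0.632, -0.2  ,  0.   ]), 0.57)]
w tray_corner_left [(array([0.602, 0.093, 0.057]), 0.64)]
w tray_corner_right [(array([ 0.618, -0.106,  0.058]), 0.96), (array([0.604, 0.094, 0.055]), 0.22)]
w hull_mid []
```

View pics/wrist5.png

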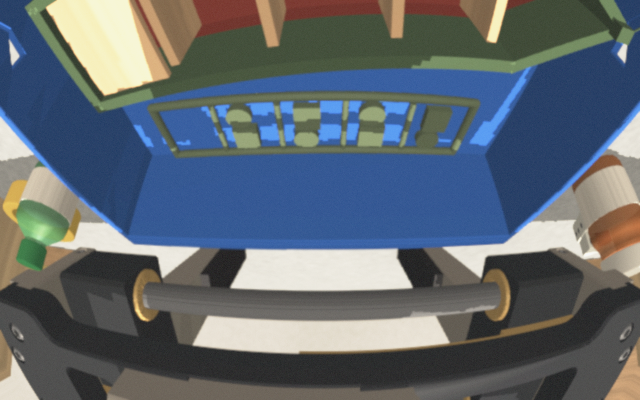

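The tray follows at 4.7 N and the hull has kept its place. Continue.

```bash
python3 -m inch '{"jaw":[-1,-1,-1,-1,-1,-1,-1,-1],"translation":[[-0.22,-0.024,-0.02],[-0.22,-0.024,-0.02],[-0.22,-0.024,-0.02],[-0.22,-0.024,-0.02],[-0.22,-0.024,0],[-0.2,-0.022,0],[-0.15,-0.016,0],[-0.08,-0.01,0]],"angular":[[0,0,0],[0,0,0],[0,0,0],[0,0,0],[0,0,0],[0,0,0],[0,0,0],[0,0,0]]}'; python3 - <<'E'
from h import *
print(cur()[1],cur()[2]['joint_pos'],delta(tgt(np.radians(43),0.108,1)))
w=arm.get_image('wrist'); save(w,'wrist6'); s=arm.get_image('side')
for x in ['tray_lip','tray_corner_left','tray_corner_right','hull_mid']:
  for n,p in((('w',w)),('s',s)):
    print(n,x,[(np.round(q['at'],3),round(q['conf'],2)) for q in arm.landmark_of(p,x)[:2]])
E
```

```text
time_s: 10.2
eef_pos: [0.5836, -0.0078, 0.0383]
ee_rot: [0.93, -0.018, 0.364, 0.049]
force: [9.0, 0.2, 10.9]
opening: 0.0919
[ 0.58355991 -0.00780503  0.03831558] [ 0.8290614   0.90884685 -0.94525608  2.39099341  2.69856129  0.79366289
 -0.58573261] [-0.01371028  0.02556673  0.02455871]
w tray_lip [(array([ 0.552, -0.009,  0.057]), 0.56)]
s tray_lip [(array([ 0.55 , -0.019,  0.052]), 0.94)]
w tray_corner_left [(array([0.543, 0.082, 0.055]), 0.92)]
s tray_corner_left [(array([ 0.424,  0.31 , -0.   ]), 0.58), (array([ 0.46 , -0.028,  0.001]), 0.57)]
w tray_corner_right [(array([ 0.56 , -0.113,  0.058]), 0.87)]
s tray_corner_right [(array([ 0.561, -0.112,  0.058]), 0.78)]
w hull_mid []
s hull_mid [(array([ 0.436, -0.024,  0.022]), 0.97)]
```

View pics/wrist6.png

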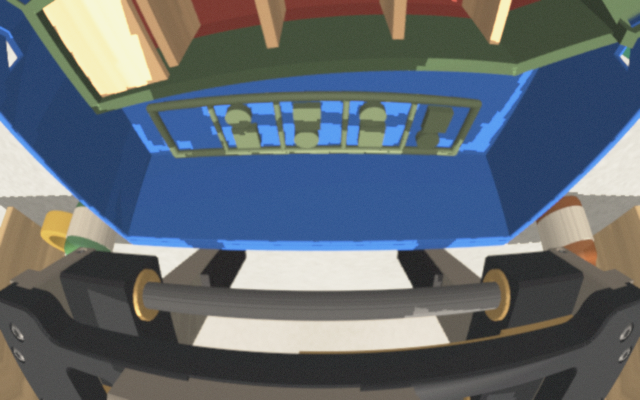

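Tray lip is at x≈0.552, about 50 mm in front of the board, and the hull and sprue are still in place. Unhook and withdraw.

```bash
python3 -m inch '{"jaw":[-1,-1,-1,-1,-1,-1,-1,-1],"translation":[[0.2,0.02,0],[0.2,0.02,0],[0,0,0.5],[0,0,0.5],[0,0,0.5],[0,0,0.5],[-0.3,-0.05,0.4],[-0.4,-0.1,0.3]],"angular":[[0,0,0],[0,0,0],[0,0,0],[0,0,0],[0,0,0],[0,0,0],[0,0.2,0],[0,0.3,0]]}'; python3 - <<'E'
from h import *
print(cur()[1],cur()[2]['joint_pos'],delta(tgt(np.radians(90),0.108,1)))
t=arm.get_image('side'); save(t,'side7')
for x in ['tray','tray_lip','tray_corner_right','hull_mid']:
    print(x,[(np.round(q['at'],3),round(q['conf'],2)) for q in arm.landmark_of(t,x)[:2]])
m=arm.cut_out(t,'hull')
P,u,v=pts(t,m[0]['mask']); print(rect(P))
E
```

```text
time_s: 11.5
eef_pos: [0.5656, -0.0117, 0.1414]
ee_rot: [0.912, -0.014, 0.406, 0.051]
force: [0.9, 0.1, -0.3]
opening: 0.0922
[ 0.56562105 -0.01166618  0.1414482 ] [ 0.90844655  0.47870385 -1.01160674  2.36676399  2.35489861  0.35322593
 -0.51229591] [-0.61602385  4.85881321  0.0659464 ]
tray [(array([ 0.462, -0.027, -0.002]), 0.58)]
tray_lip [(array([ 0.549, -0.017,  0.054]), 0.6)]
tray_corner_right [(array([ 0.423,  0.308, -0.002]), 0.59), (array([ 0.562, -0.117,  0.056]), 0.57)]
hull_mid [(array([ 0.438, -0.023,  0.026]), 0.7), (array([ 0.459, -0.028, -0.001]), 0.3)]
(((447.838623046875, -32.562744140625), (64.00261688232422, 181.79928588867188), 13.104376792907715), array([[ 0.396,  0.049],
       [ 0.437, -0.128],
       [ 0.5  , -0.114],
       [ 0.458,  0.063]], dtype=float32))
```

View pics/side7.png

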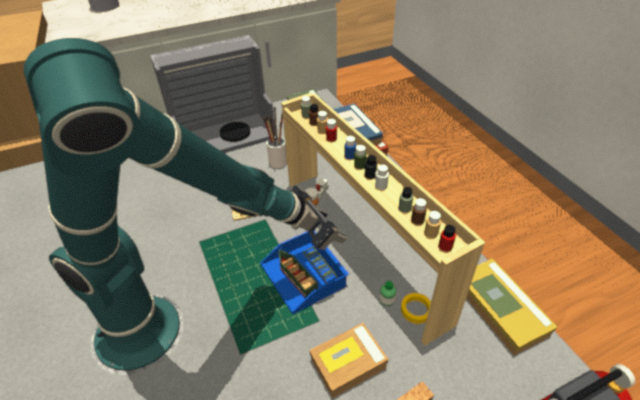

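Tray is out, with the hull inside at (297,270), and the gripper is clear at (320,230). Untilt and move above the hull.

```bash
python3 -m inch '{"jaw":[-1,-1,-1,-1,-1,-1,-1,-1],"translation":[[-0.35,-0.03,0.25],[-0.35,-0.03,0.25],[-0.35,-0.03,0.25],[-0.35,-0.03,0.25],[-0.35,-0.03,0.25],[-0.35,-0.03,0.25],[-0.35,-0.03,0.25],[-0.35,-0.03,0.25]],"angular":[[-0.08,0.65,0],[-0.08,0.65,0],[-0.08,0.65,0],[-0.08,0.65,0],[-0.08,0.65,0],[-0.08,0.65,0],[-0.08,0.6,0],[-0.08,0.55,0]]}'; python3 - <<'E'
from h import *
print(cur()[1],cur()[2]['joint_pos'],delta(tgt(np.radians(90),0.108,1)),delta(tgt(np.radians(90),np.radians(12.3-90),1)))
E
```

```text
time_s: 12.6
eef_pos: [0.5038, -0.0435, 0.1735]
ee_rot: [0.806, -0.054, 0.589, 0.012]
force: [0.5, -0.3, -0.1]
opening: 0.092
[ 0.50382591 -0.04352248  0.17348365] [ 1.01464157  0.36013685 -1.16346415  2.1723162   0.72135785  0.62159872
  1.03823324] [0.28281903 2.06782961 0.08443941] [ 1.74027216  1.4741854  -9.59055198]
```

```bash
python3 -m inch '{"jaw":[-1,-1,-1,-1,-1,-1,-1,-1],"translation":[[-0.2,0.06,0.09],[-0.2,0.06,0.09],[-0.2,0.06,0.09],[-0.2,0.06,0.09],[-0.2,0.06,0.09],[-0.2,0.06,0.09],[-0.2,0.06,0.09],[-0.2,0.06,0.09]],"angular":[[0.158,0.134,-0.872],[0.158,0.134,-0.872],[0.158,0.134,-0.872],[0.158,0.134,-0.872],[0.158,0.134,-0.872],[0.158,0.134,-0.872],[0.158,0.134,-0.872],[0.158,0.134,-0.872]]}'; python3 - <<'E'
from h import *
print(cur()[1],cur()[2]['joint_pos'],delta(tgt(np.radians(90),np.radians(12.3-90),1)))
w=arm.get_image('wrist'); save(w,'wrist8'); t=arm.get_image('top'); save(t,'top8'); s=arm.get_image('side')
for n,p in (('w',w),('t',t),('s',s)):
  for x in ['hull_mid','tray_corner_left','tray_corner_right','cradle','cradle_seat']:
    print(n,x,[(np.round(q['at'],3),round(q['conf'],2)) for q in arm.landmark_of(p,x)[:2]])
  m=arm.cut_out(p,'hull')
  if m and n!='w':
    P,u,v=pts(p,m[0]['mask']); P=P[(P[:,2]>.0)&(P[:,2]<.06)]; print(len(P),rect(P))
np.savez('w8.npz',**{k:w[k] for k in w if k!='shot'})
E
```

```text
time_s: 13.4
eef_pos: [0.4403, -0.0247, 0.2019]
ee_rot: [0.657, 0.32, 0.594, -0.338]
force: [-0.3, 0.3, 0.1]
opening: 0.0918
[ 0.44030811 -0.02471712  0.20194098] [ 0.87099579  0.23027954 -1.02892028  2.10388383  0.34969273  0.88864157
  0.24370244] [ 0.50569358  0.36125173 -2.58017467]
w hull_mid [(array([ 0.44 , -0.024,  0.023]), 0.84), (array([0.591, 0.21 , 0.001]), 0.46)]
w tray_corner_left [(array([0.546, 0.087, 0.056]), 0.97)]
w tray_corner_right [(array([ 0.56 , -0.107,  0.055]), 0.73)]
w cradle []
w cradle_seat []
t hull_mid [(array([ 0.441, -0.023,  0.028]), 0.75), (array([ 0.554, -0.013,  0.056]), 0.62)]
t tray_corner_left [(array([0.54 , 0.084, 0.052]), 0.66)]
t tray_corner_right [(array([ 0.559, -0.111,  0.052]), 0.76)]
t cradle [(array([0.421, 0.308, 0.001]), 0.79)]
t cradle_seat [(array([0.418, 0.306, 0.036]), 0.84)]
242 (((448.1336669921875, -23.91950225830078), (47.68303298950195, 154.50804138183594), 2.9076387882232666), array([[ 0.42 ,  0.052],
       [ 0.428, -0.102],
       [ 0.476, -0.1  ],
       [ 0.468,  0.054]], dtype=float32))
s hull_mid [(array([ 0.437, -0.024,  0.025]), 0.88)]
s tray_corner_left [(array([0.545, 0.088, 0.055]), 0.8)]
s tray_corner_right [(array([ 0.562, -0.115,  0.057]), 0.97)]
s cradle [(array([ 0.421,  0.308, -0.001]), 0.71)]
s cradle_seat [(array([0.42 , 0.31 , 0.031]), 0.9), (array([ 0.52 , -0.02 ,  0.007]), 0.63)]
912 (((444.9945983886719, -18.68401336669922), (62.18401336669922, 166.36007690429688), 11.047000885009766), array([[ 0.399,  0.057],
       [ 0.43 , -0.106],
       [ 0.491, -0.094],
       [ 0.46 ,  0.069]], dtype=float32))
```

View pics/wrist8.png

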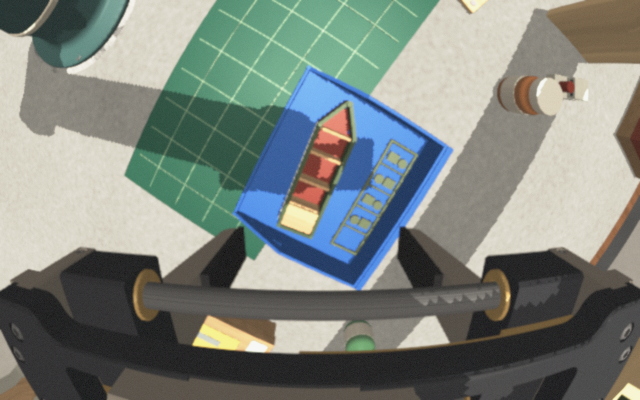

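Wrist view: hull at (320,165) with bow up-right, sprue beside it, everything in the tray. I'll finish the yaw, narrow the jaws, and refine the hull yaw.

```bash
python3 -m inch '{"jaw":[-0.4,-0.4,-0.4,-0.4,-0.4,-0.4,-0.4,-0.4],"translation":[[0,0,-0.2],[0,0,-0.2],[0,0,-0.2],[0,0,-0.2],[0,0,-0.2],[0,0,-0.2],[0,0,-0.2],[0,0,-0.2]],"angular":[[0.17,0.12,-0.86],[0.17,0.12,-0.86],[0.17,0.12,-0.86],[0,0,0],[0,0,0],[0,0,0],[0,0,0],[0,0,0]]}'; cat >> h.py <<'E'
def wpts(w,mask,z):
    v,u=np.nonzero(mask); K=w['camera_matrix']
    a=(u-K[0,2])/K[0,0]; b=(v-K[1,2])/K[1,1]; r=np.hypot(a,b); s=np.sin(r)/np.maximum(r,1e-9)
    d=np.stack([a*s,b*s,np.cos(r)]); C=np.linalg.inv(w['world_to_cam']); d=C[:3,:3]@d; o=C[:3,3:4]
    return (o+d*((z-o[2])/d[2])).T
E
python3 - <<'E'
from h import *
R,p,o=cur(); print(p,o['opening'],o['joint_pos'],delta(tgt(np.radians(90),np.radians(12.3-90),1)))
w=arm.get_image('wrist'); save(w,'wrist9')
print([(np.round(q['at'],3),round(q['conf'],2)) for q in arm.landmark_of(w,'hull_mid')[:2]])
m=arm.cut_out(w,'hull')[0]['mask']; im=w['color'].copy(); im[m]=im[m]//2+128; cv2.imwrite('pics/m9.png',im[:,:,::-1])
for z in(.042,): P=wpts(w,m,z); print(len(P),rect(P))
E
```

```text
time_s: 15.25
eef_pos: [0.4414, -0.0252, 0.1387]
ee_rot: [0.554, 0.442, 0.55, -0.442]
force: [0.2, 0.3, 0.4]
opening: 0.0643
[ 0.44143043 -0.02518366  0.138702  ] 0.06427931881556816 [ 0.73877481  0.36631845 -0.87948556  2.12013254  0.3946067   0.81753072
 -0.16331328] [ 0.02834187  0.02879245 -0.03470489]
[(array([ 0.52 , -0.018,  0.004]), 0.72), (array([ 0.442, -0.025,  0.029]), 0.61)]
2634 (((599.289306640625, 205.5413055419922), (117.96321105957031, 45.394474029541016), 28.316347122192383), array([[0.537, 0.198],
       [0.558, 0.158],
       [0.662, 0.214],
       [0.64 , 0.253]], dtype=float32))
```

View pics/m9.png

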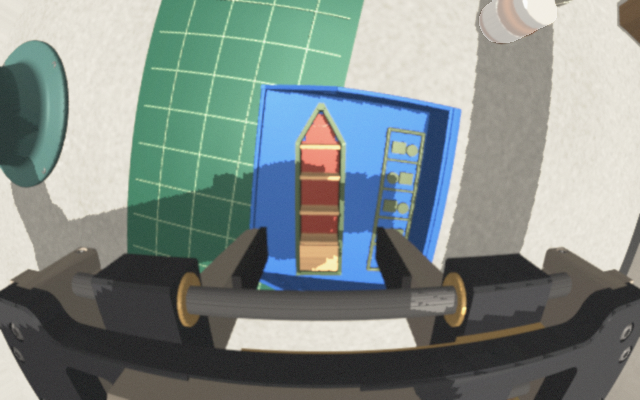

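The mask took the wrong thing (the thinner jar, top right). The image itself shows the hull straight between the jaws: sides at columns 298 and 342, fingers at 267 and 378. Descend.

```bash
python3 -m inch '{"jaw":[-0.4,-0.4,-0.4,-0.4,-0.4,-0.4,-0.4,-0.4],"translation":[[-0.02,0,-0.5],[-0.02,0,-0.5],[0,0,-0.5],[0,0,-0.5],[0,0,-0.4],[0,0,-0.3],[0,0,-0.25],[0,0,-0.15]],"angular":[[0.03,0.03,-0.03],[0,0,0],[0,0,0],[0,0,0],[0,0,0],[0,0,0],[0,0,0],[0,0,0]]}'; python3 - <<'E'
from h import *
w=arm.get_image('wrist'); save(w,'wrist10'); print(delta(tgt(np.radians(90),np.radians(12.3-90),1)))
E
```

```text
time_s: 16.2
eef_pos: [0.4401, -0.0253, 0.0148]
ee_rot: [0.55, 0.444, 0.551, -0.444]
force: [0.7, -0.6, 0.9]
opening: 0.0646
[-0.00387542 -0.00812265  0.00281349]
```

View pics/wrist10.png

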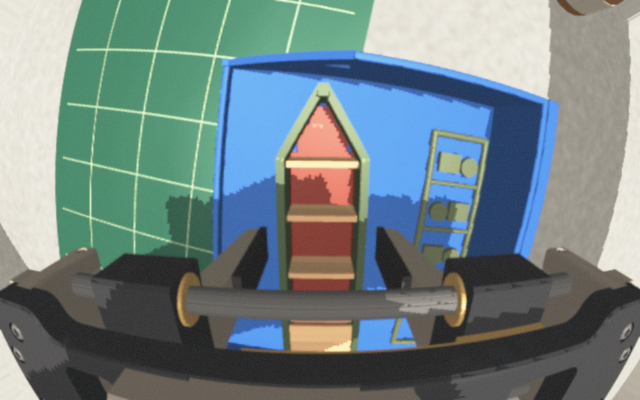

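The hull is centred between the fingers (sides at columns 280 and 367) and the sprue is clear. Close the jaws, then lift slightly.

```bash
python3 -m inch '{"jaw":[0,0.3,0.6,1,1,1,1,1],"translation":[[0,0,0],[0,0,0],[0,0,0],[0,0,0],[0,0,0],[0,0,0],[0,0,0],[0,0,0]],"angular":[[0,0,0],[0,0,0],[0,0,0],[0,0,0],[0,0,0],[0,0,0],[0,0,0],[0,0,0]]}';  python3 -m inch '{"jaw":[1,1,1,1,1,1,1,1],"translation":[[0,0,0.1],[0,0,0.2],[0,0,0.3],[0,0,0.4],[0,0,0.5],[0,0,0.5],[0,0,0.5],[0,0,0.5]],"angular":[[0,0,0],[0,0,0],[0,0,0],[0,0,0],[0,0,0],[0,0,0],[0,0,0],[0,0,0]]}'; python3 - <<'E'
from h import *
w=arm.get_image('wrist'); save(w,'wrist11');t=arm.get_image('top'); s=arm.get_image('side'); save(s,'side11'); R,p,o=cur()
print(R.inv().apply(np.array(arm.landmark_of(s,'hull_mid')[0]['at'])-p))
a=arm.landmark_of(w,'hull_mid')
if a: print('w',R.inv().apply(np.array(a[0]['at'])-p),a[0]['conf'])
for n,q in(('t',t),('s',s)):
  m=arm.cut_out(q,'cradle')
  if m:
    P,u,v=pts(q,m[0]['mask']); P=P[P[:,2]<.08]; print(n,m[0]['conf'],rect(P)); Q=P[P[:,2]>.045]; print('hi',len(Q),Q.mean(0),rect(Q))
  for x in('cradle','cradle_seat'): print(n,x,[(np.round(k['at'],3),round(k['conf'],2)) for k in arm.landmark_of(q,x)[:2]])
E
```

```text
time_s: 17.05
eef_pos: [0.4403, -0.0254, 0.0158]
ee_rot: [0.551, 0.444, 0.55, -0.444]
force: [-0.9, 0.1, 5.3]
opening: 0.0439
time_s: 17.85
eef_pos: [0.4396, -0.0252, 0.1368]
ee_rot: [0.551, 0.444, 0.551, -0.444]
force: [-0.2, -0.6, -2.6]
opening: 0.0436
[-0.00754266  0.00070826 -0.00290957]
w [-0.01034031  0.00173429 -0.00288937] 0.93
t 0.58 (((421.05474853515625, 308.6982421875), (95.66830444335938, 142.38829040527344), 78.82207489013672), array([[0.342, 0.276],
       [0.482, 0.248],
       [0.5  , 0.342],
       [0.36 , 0.369]], dtype=float32))
hi 66 [0.41898308 0.30849042 0.05999532] (((422.1695861816406, 306.084228515625), (73.656005859375, 90.46772766113281), 79.67465209960938), array([[0.371, 0.278],
       [0.46 , 0.262],
       [0.473, 0.334],
       [0.384, 0.35 ]], dtype=float32))
t cradle [(array([0.423, 0.31 , 0.004]), 0.87)]
t cradle_seat [(array([0.42 , 0.302, 0.033]), 0.82), (array([ 0.455, -0.317,  0.003]), 0.2)]
s 0.84 (((416.21624755859375, 307.42938232421875), (115.07311248779297, 134.19882202148438), 72.0119857788086), array([[0.335, 0.273],
       [0.462, 0.232],
       [0.498, 0.341],
       [0.37 , 0.383]], dtype=float32))
hi 64 [0.42460502 0.30340115 0.05627736] (((420.6756591796875, 303.61419677734375), (72.31655883789062, 90.33897399902344), 78.8720703125), array([[0.369, 0.277],
       [0.458, 0.259],
       [0.472, 0.33 ],
       [0.383, 0.348]], dtype=float32))
s cradle [(array([ 0.423,  0.306, -0.002]), 0.62), (array([0.543, 0.087, 0.058]), 0.48)]
s cradle_seat [(array([0.419, 0.31 , 0.035]), 0.94), (array([0.543, 0.087, 0.057]), 0.67)]
```

View pics/wrist11.png

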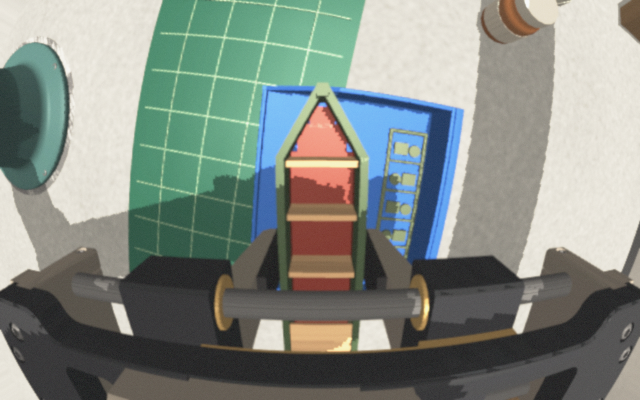

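View pics/side11.png

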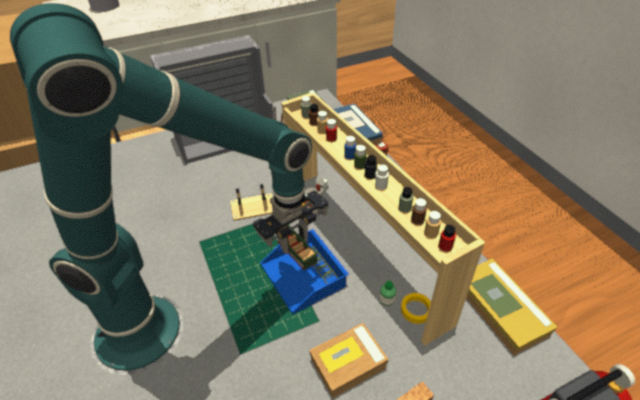

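Hull firmly held (opening 43.6 mm), level and centred, with the tray and sprue left behind. Carry it to the cradle while turning.

```bash
python3 -m inch '{"jaw":[1,1,1,1,1,1,1,1],"translation":[[-0.02,0.3,0.2],[-0.04,0.6,0.2],[-0.04,0.8,0.2],[-0.04,0.8,0.2],[-0.04,0.8,0],[-0.04,0.8,0],[-0.04,0.8,0],[-0.04,0.8,0]],"angular":[[0,0,0.4],[0,0,0.7],[0,0,0.7],[0,0,0.8],[0,0,0.8],[0,0,0.8],[0,0,0.8],[0,0,0.8]]}';  python3 -m inch '{"jaw":[1,1,1,1,1,1,1,1],"translation":[[-0.04,0.8,0],[-0.04,0.7,0],[-0.04,0.6,0],[-0.02,0.4,0],[0,0.2,0],[0,0,0],[0,0,0],[0,0,0]],"angular":[[0,0,0.8],[0,0,0.6],[0,0,0.4],[0,0,0.2],[0,0,0],[0,0,0],[0,0,0],[0,0,0]]}'; python3 - <<'E'
from h import *
R,p,o=cur(); print(p,o['joint_pos'],o['opening'],delta(tgt(np.pi/2,np.radians(-10.7),1)))
w=arm.get_image('wrist'); save(w,'wrist12');t=arm.get_image('top'); save(t,'top12'); s=arm.get_image('side')
for n,q in(('w',w),('t',t),('s',s)):
  for x in('cradle','cradle_seat','hull_mid'): print(n,x,[(np.round(k['at'],3),round(k['conf'],2)) for k in arm.landmark_of(q,x)[:2]])
E
```

```text
time_s: 19.2
eef_pos: [0.4277, 0.2038, 0.167]
ee_rot: [0.686, 0.169, 0.687, -0.169]
force: [0.0, -0.7, -1.9]
opening: 0.0437
time_s: 20.0
eef_pos: [0.4227, 0.3095, 0.1671]
ee_rot: [0.704, 0.066, 0.704, -0.067]
force: [0.9, 0.4, -2.5]
opening: 0.0438
[0.42268379 0.30945935 0.16710063] [ 0.14949504  0.59259673 -1.11168696  1.90420465  0.61890206  1.0423398
  0.15310397] 0.043775106811273536 [ 0.00812206 -0.00345187  0.01046559]
w cradle []
w cradle_seat []
w hull_mid [(array([0.425, 0.309, 0.178]), 0.75), (array([ 0.553, -0.01 ,  0.056]), 0.67)]
t cradle [(array([0.423, 0.308, 0.001]), 0.88), (array([ 0.52 , -0.021,  0.004]), 0.16)]
t cradle_seat [(array([0.418, 0.305, 0.034]), 0.55)]
t hull_mid [(array([0.422, 0.308, 0.178]), 0.84)]
s cradle [(array([ 0.424,  0.306, -0.002]), 0.89)]
s cradle_seat []
s hull_mid [(array([0.418, 0.312, 0.174]), 0.78), (array([0.421, 0.31 , 0.157]), 0.4)]
```

View pics/wrist12.png

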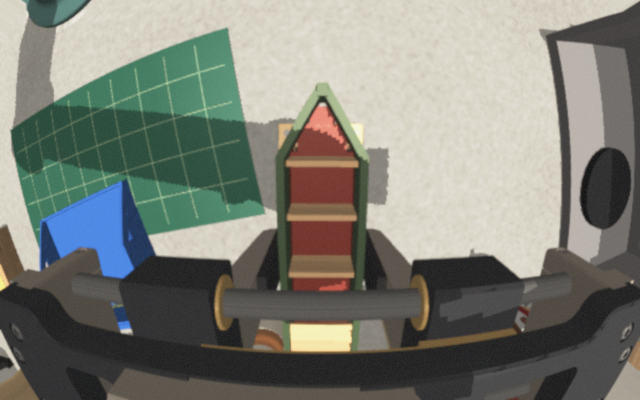

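```bash
python3 - <<'E'
from h import *
im=cv2.imread('pics/wrist12.png')[90:190,250:400]; cv2.imwrite('pics/z12.png',cv2.resize(im,None,fx=5,fy=5,interpolation=0))
E
```

```text
(no output)
```

View pics/z12.png

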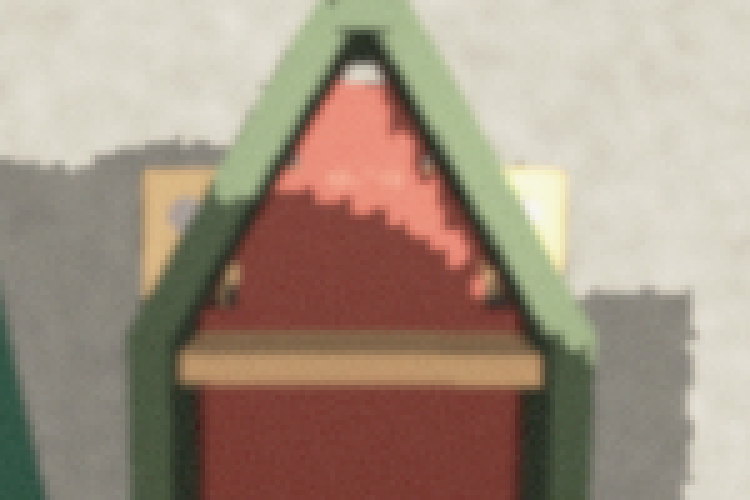

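View pics/top12.png

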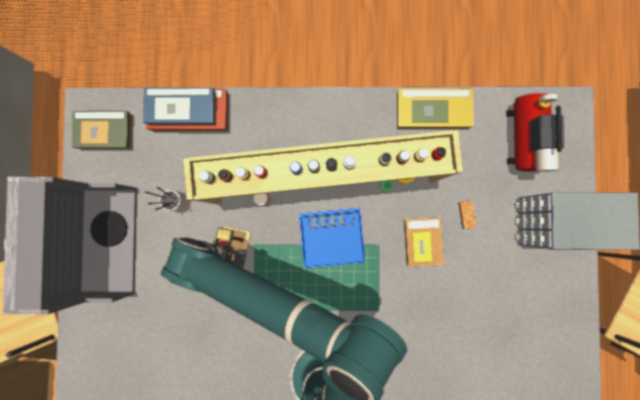

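```bash
python3 - <<'E'
from h import *
R,p,o=cur()
w=arm.get_image('wrist')
def pr(u,v,z):
    K=w['camera_matrix']; a=(u-K[0,2])/K[0,0]; b=(v-K[1,2])/K[1,1]; r=np.hypot(a,b); s=np.sin(r)/r
    C=np.linalg.inv(w['world_to_cam']); d=C[:3,:3]@np.array([a*s,b*s,np.cos(r)]); q=C[:3,3]; return q+d*(z-q[2])/d[2]
a=pr(278.2,123.6,.01); b=pr(363.4,123.6,.01); c=pr(277.8,149.5,.01)
e=b-a; L=np.linalg.norm(e); print(a,b,c,L); yaw=np.arctan2(e[1],e[0]); print(np.degrees(yaw)-90, np.degrees(np.arctan2(*(c-a)[1::-1])))
for y in(yaw-np.pi/2,):
    print('centre',(a+b)[:2]/2+.07*np.array([np.cos(y),np.sin(y)]))
# hull check same camera: rim sides at row 164 (z rim)
zr=p[2]-.0115+.038
l=pr(278,167,zr); r_=pr(367,167,zr); print('hull',l,r_,np.linalg.norm(l-r_)); bow=pr(322,85,zr); print('bow',bow)
print('in tool: base mid',R.inv().apply((a+b)/2-p),'hull',R.inv().apply((l+r_)/2-p),R.inv().apply(bow-p))
E
```

```text
[0.34316297 0.27854936 0.01      ] [0.35978055 0.36664834 0.01      ] [0.37011119 0.27264472 0.01      ] 0.08965252590729263
-10.68185759331719 -12.358785884938268
centre [0.42025877 0.30962397]
hull [0.37014259 0.29868046 0.19383142] [0.37787081 0.33973839 0.19383142] 0.041778935324196464
bow [0.33650984 0.32601317 0.19383142]
in tool: base mid [ 0.15736082 -0.00145046 -0.07180074] hull [-0.02647995 -0.00062489 -0.0491029 ] [-0.02646442 -0.00089246 -0.08721109]
```

Wrist view: the cradle base's bow-end corners at (278,124) and (363,124) straddle the hull evenly. The yaw matches within 0.1°, with about 1 mm sideways error. Lower to just above the saddles and check from the side.

```bash
python3 -m inch '{"jaw":[1,1,1,1,1,1,1,1],"translation":[[0,-0.03,-0.2],[0,0,-0.4],[0,0,-0.4],[0,0,-0.4],[0,0,-0.4],[0,0,-0.3],[0,0,-0.15],[0,0,0]],"angular":[[0,0,0.01],[0,0,0],[0,0,0],[0,0,0],[0,0,0],[0,0,0],[0,0,0],[0,0,0]]}'; python3 - <<'E'
from h import *
R,p,o=cur(); print(p)
s=arm.get_image('side'); w=arm.get_image('wrist'); save(w,'wrist13'); cv2.imwrite('pics/s13.png',cv2.resize(s['color'][140:260,180:340,::-1],None,fx=5,fy=5,interpolation=2))
E
```

```text
time_s: 21.45
eef_pos: [0.4219, 0.3094, 0.0764]
ee_rot: [0.703, 0.065, 0.705, -0.066]
force: [-0.7, 0.6, -2.8]
opening: 0.0436
[0.42187283 0.30936138 0.07640584]
```

View pics/wrist13.png

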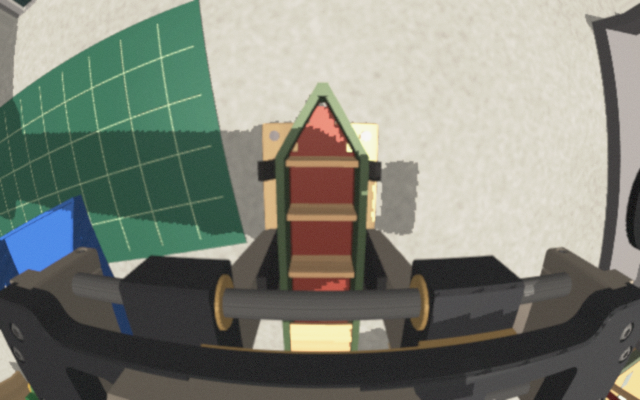

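View pics/s13.png

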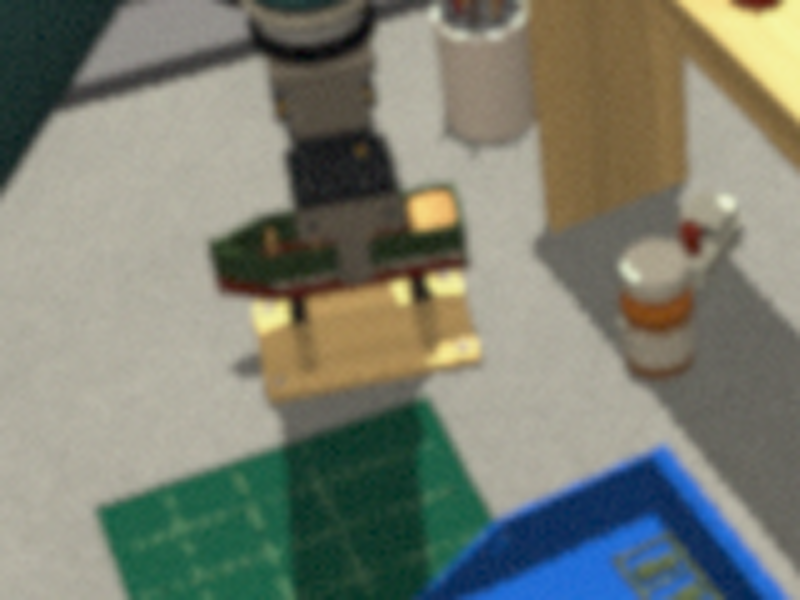

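```bash
python3 - <<'E'
from h import *
im=cv2.imread('pics/wrist13.png')[115:205,250:400]; cv2.imwrite('pics/z13.png',cv2.resize(im,None,fx=5,fy=5,interpolation=0))
w=arm.get_image('wrist'); print(w['camera_matrix'])
E
```

```text
[[309.70691629   0.         321.21317012]
 [  0.         309.70691629 201.82173666]
 [  0.           0.           1.        ]]
```

View pics/z13.png

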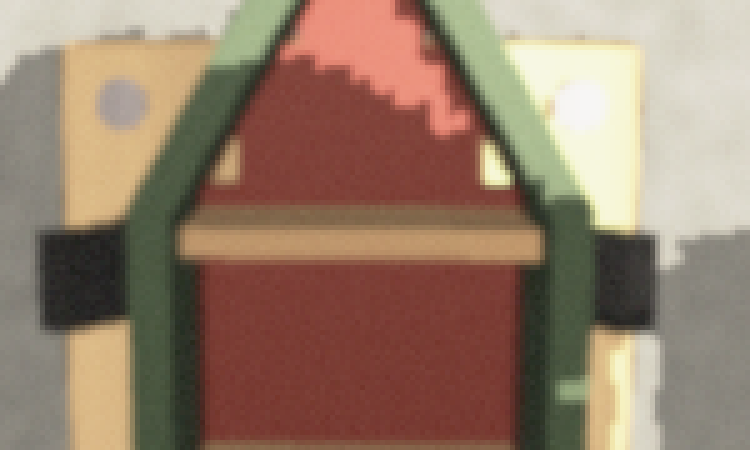

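Zoomed view: the saddle arms (outer edges at columns 257.6 and 381.4, mid 319.5) against the hull (mid 322.3) put the hull about 1.3 mm too far to +y. Shift and lower slowly.

```bash
python3 -m inch '{"jaw":[1,1,1,1,1,1,1,1],"translation":[[-0.007,-0.035,0],[0,0,0],[0,0,-0.1],[0,0,-0.1],[0,0,-0.1],[0,0,-0.1],[0,0,-0.1],[0,0,-0.05]],"angular":[[0,0,0],[0,0,0],[0,0,0],[0,0,0],[0,0,0],[0,0,0],[0,0,0],[0,0,0]]}'; python3 - <<'E'
from h import *
w=arm.get_image('wrist'); save(w,'wrist14'); im=w['color'][115:205,250:400,::-1]; cv2.imwrite('pics/z14.png',cv2.resize(im,None,fx=5,fy=5,interpolation=0))
E
```

```text
time_s: 22.4
eef_pos: [0.4219, 0.308, 0.0548]
ee_rot: [0.704, 0.065, 0.704, -0.065]
force: [0.4, 0.4, -2.1]
opening: 0.044
```

View pics/z14.png

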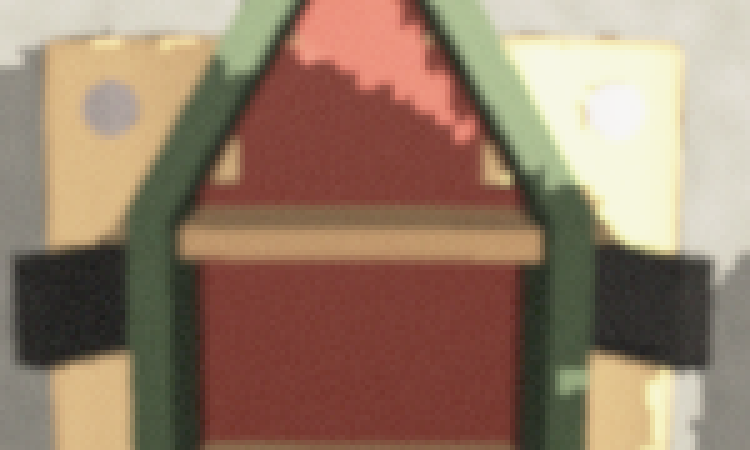

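Centred now (saddle mid 362.5, hull mid 361.5 in the zoom) and no contact yet. Final gentle lowering.

```bash
python3 -m inch '{"jaw":[1,1,1,1,1,1,1,1],"translation":[[0,0,-0.05],[0,0,-0.05],[0,0,-0.05],[0,0,-0.03],[0,0,-0.02],[0,0,0],[0,0,0],[0,0,0]],"angular":[[0,0,0],[0,0,0],[0,0,0],[0,0,0],[0,0,0],[0,0,0],[0,0,0],[0,0,0]]}'
```

```text
time_s: 23.25
eef_pos: [0.4221, 0.3081, 0.0474]
ee_rot: [0.704, 0.065, 0.704, -0.065]
force: [-0.7, -0.6, -1.8]
opening: 0.0436
```

```bash
python3 -m inch '{"jaw":[1,1,1,1,1,1,1,1],"translation":[[0,0,-0.02],[0,0,-0.02],[0,0,0],[0,0,0],[0,0,0],[0,0,0],[0,0,0],[0,0,0]],"angular":[[0,0,0],[0,0,0],[0,0,0],[0,0,0],[0,0,0],[0,0,0],[0,0,0],[0,0,0]]}'
```

```text
time_s: 24.05
eef_pos: [0.4221, 0.3081, 0.0458]
ee_rot: [0.704, 0.065, 0.704, -0.065]
force: [-0.6, -0.8, 2.5]
opening: 0.0439
```

The force flipped to +2.5 N at the expected height, so the keel is on the saddles. Release and rise.

```bash
python3 -m inch '{"jaw":[0,-0.1,-0.2,-0.3,-0.3,-0.3,-0.3,-0.3],"translation":[[0,0,0],[0,0,0],[0,0,0],[0,0,0],[0,0,0],[0,0,0],[0,0,0],[0,0,0]],"angular":[[0,0,0],[0,0,0],[0,0,0],[0,0,0],[0,0,0],[0,0,0],[0,0,0],[0,0,0]]}'; python3 -m inch '{"jaw":[-0.3,-0.3,-0.3,-0.3,-0.3,-0.3,-0.3,-0.3],"translation":[[0,0,0.1],[0,0,0.2],[0,0,0.4],[0,0,0.6],[0,0,0.7],[0,0,0.7],[0,0,0.7],[0,0,0.7]],"angular":[[0,0,0],[0,0,0],[0,0,0],[0,0,0],[0,0,0],[0,0,0],[0,0,0],[0,0,0]]}'; python3 - <<'E'
from h import *
w=arm.get_image('wrist'); save(w,'wrist15'); s=arm.get_image('side'); save(s,'side15'); t=arm.get_image('top'); save(t,'top15')
for n,q in(('w',w),('s',s),('t',t)):
  for x in('hull','hull_mid','cradle_seat','cradle','tray','sprue','thinner','cement'): print(n,x,[(np.round(k['at'],3),round(k['conf'],2)) for k in arm.landmark_of(q,x)[:1]])
cv2.imwrite('pics/s15.png',cv2.resize(s['color'][120:320,180:430,::-1],None,fx=3,fy=3,interpolation=2))
E
```

```text
time_s: 24.85
eef_pos: [0.4221, 0.3081, 0.0457]
ee_rot: [0.704, 0.065, 0.704, -0.065]
force: [1.0, 0.3, 0.6]
opening: 0.0599
time_s: 25.65
eef_pos: [0.4218, 0.3083, 0.2122]
ee_rot: [0.704, 0.065, 0.704, -0.065]
force: [0.9, 0.4, 0.5]
opening: 0.0593
w hull [(array([0.42 , 0.306, 0.034]), 0.71)]
w hull_mid [(array([0.419, 0.309, 0.056]), 0.8)]
w cradle_seat []
w cradle []
w tray [(array([ 0.463, -0.023, -0.003]), 0.72)]
w sprue []
w thinner [(array([ 0.589,  0.209, -0.003]), 0.89)]
w cement []
s hull [(array([0.421, 0.309, 0.034]), 0.81)]
s hull_mid [(array([0.418, 0.308, 0.054]), 0.98)]
s cradle_seat [(array([0.419, 0.308, 0.034]), 0.66)]
s cradle [(array([0.425, 0.31 , 0.001]), 0.57)]
s tray [(array([ 0.461, -0.025, -0.002]), 0.9)]
s sprue [(array([ 0.519, -0.023,  0.006]), 0.65)]
s thinner [(array([ 0.587,  0.207, -0.001]), 0.84)]
s cement [(array([ 0.639, -0.195, -0.002]), 0.84)]
t hull [(array([0.419, 0.31 , 0.033]), 0.7)]
t hull_mid [(array([0.417, 0.31 , 0.054]), 0.55)]
t cradle_seat [(array([0.417, 0.305, 0.036]), 0.83)]
t cradle [(array([0.418, 0.306, 0.056]), 0.73)]
t tray [(array([ 0.46 , -0.022, -0.001]), 0.85)]
t sprue [(array([ 0.52 , -0.017,  0.005]), 0.85)]
t thinner [(array([ 0.588,  0.203, -0.004]), 0.59)]
t cement [(array([ 0.636, -0.202,  0.001]), 0.42)]
```

View pics/wrist15.png

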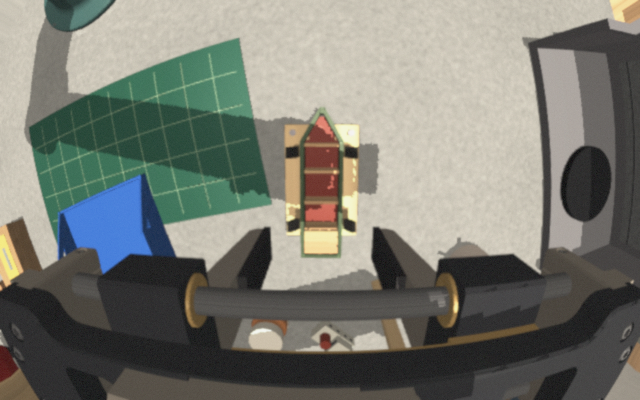

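View pics/s15.png

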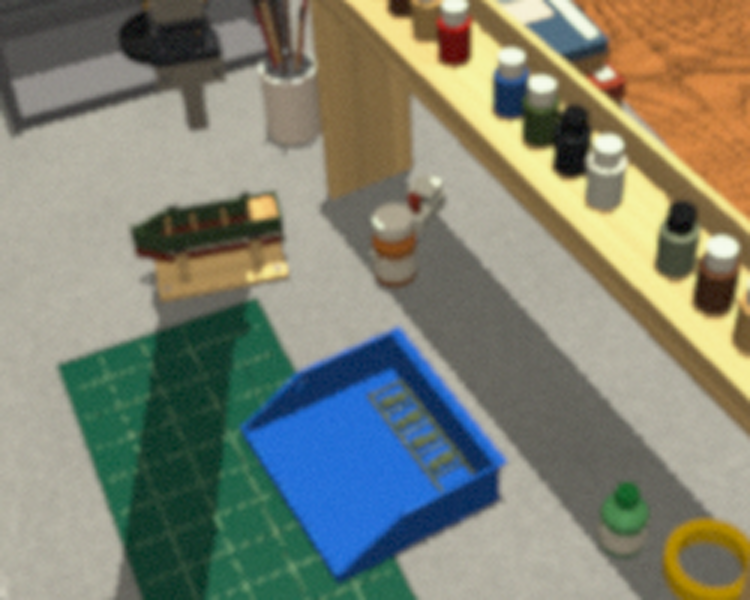

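The hull sits level in both saddles and is centred (origin z 0.034, and its xy matches the cradle within the network error). The sprue is in the tray, the tray is out, and the bystanders are untouched. Handing in.

```bash
python3 -c "
from station import arm
print(arm.finish_job())"
```

```text
the job is handed in; nothing more can be done
None
```

The hull is now keel down in both cradle saddles, and the tray is out on the bench with the sprue frame still in it. The job is handed in, at about 26 s of the 58 s allowed.

**Tray:** I tilted the open gripper, reached in under the shelf with no contact showing in the pictures or the force readings, and hooked both fingers behind the far lip. I then drew the tray out about 105 mm, at roughly 5–15 N. Its far lip ended at x ≈ 0.55, about 50 mm in front of the board.

**Hull:** I gripped it across the middle and set it down with the bow towards the robot. The keel touched down at the expected height, with about 5 N of load on the saddles.

**Last checks:**
- **Seat:** all three cameras put the hull's origin at z ≈ 0.034, the height of the saddle floors.
- **Centring:** the hull's x and y match the cradle's centre within the few millimetres the networks are good to.
- **Surroundings:** the thinner and cement read at their old places within network error. I did not re-measure the kit box, tape, deckhouse, brush pot or sanding block; what of them shows in the final pictures looks undisturbed.
- **Gripper:** it was 0.21 m up and touching nothing when I handed in.

Two readings went wrong along the way. One hull mask from the wrist camera picked out the thinner jar, so I lined up by the picture instead. Above the cradle, the wrist-camera picture and the network positions disagreed by about 1.5 mm sideways. I followed the picture, and the close-up just before set-down showed the hull centred.

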